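Find the unballasted van on the beam balance

TASK

One of these two look-alike model vans has lost its ballast weight. Stand a van on the rails of the balance pan, slide it along until its buffers push the yellow feeler bar in, up against the red stop, let go and read the beam; nothing goes into the tray before a van has been weighed. Finish with the light van standing in the orange tray and the heavy one on the rails of the pan up against the stop with the feeler bar in, holding the pan down; treat the balance gently and leave the other things on the bench alone.

Things in the scene. Friction and masses are not known exactly. Their poses are not given: they have to be found in the camera images.
- van_a: One of two look-alike brown vans, 146 mm long over buffers (x), 56 wide (y), 75 high. Origin: under its middle, at the bottom of the wheel flanges; z up. Grip its flat sides, y = -28 to 28 mm, z = 26 to 70, x = -63 to 63 (door and ribs stand out 1 mm). Ends alike; buffers end at x = +/-73 mm, z = 28. Wheels do not turn: it slides. Light about 120 g, heavy about 200 g: not visible, either van may be it.
- van_b: The second van, the same in every visible way. On the rails a van's flanges run inside the rails with 2 mm play each side; well seated, a van's origin is 3 mm below the pan's origin.
- balance: Beam balance, fixed: grey base 100 x 310 x 18 mm, origin under its centre. The beam lies along its y, with the pan over y = +110 mm and a brass counterweight at y = -110 mm. At y = 0 a white dial plate with a black needle stands up to z = 147 mm. Pushing the pan or stop with more than 15 N spoils it.
- pan: Aluminium pan 260 mm (x) by 70 (y) with two round 6 mm rails along x, centred at y = +/-18.5 mm, open towards -x. Origin: above its centre, level with the rail tops, 92 mm above the bench when empty. It stays level and only moves straight down: not below 0.9 N of load, then about 35 N per metre, 36 mm at most, settling in about 1.5 s.
- feeler (a joint): Travel (m) of the yellow feeler bar, 46 mm wide, in the hard red stop at the pan's +x end: 0 = out, standing 3 mm proud of the stop's face; 0.003 = pushed in flush by a van's buffers (0.25 to 0.4 N). The stop is clamped with its face somewhere 78 to 106 mm to +x of the pan's origin and rides with the pan; its place is not tracked. It reaches 38 mm over the rail tops.
- beam (a joint): Angle of the blue beam, rad: 0 with the pan empty and up (needle over red), grows as the pan sinks, 0.16 level, 0.33 at the bottom. The light van brings it to about 0.07 (pan down 8 mm), the heavy one to about 0.26 (pan down 29 mm, needle over green).
- tray: Low orange open tray for the van to be repaired, fixed: 220 mm (x) by 140 mm (y) by 18 mm high, walls and floor about 4 to 5 mm. Origin: under its centre, at bench level. Vans may stand in it either way round.
- jar: Bystander: small glass jar with blue cap, 36 mm across, 48 mm high. Origin under its centre.
- driver: Bystander: screwdriver, 150 mm long, lying. Origin under its middle.
- tree: Bystander: model fir tree, about 52 mm across, 102 mm high. Origin under its foot.
Not all that is in view belongs to the job. What is shaped like the van_a but blue is not meant. What is shaped like the van_b but purple is not meant.

How it is judged (in metres and radians):
On the way, in this order (a step that is already met when the one before it is completed fails the run):
1. with the tray still empty, a van stands seated on the pan's rails with the feeler bar pushed in more than 2 mm (not ((x of van_a in the frame of tray between -0.06 and 0.06 m and y of van_a in the frame of tray between -0.05 and 0.05 m and z of van_a in the frame of tray below 0.009 m and angle between van_a's own z axis and vertical below 0.1 rad) or (x of van_b in the frame of tray between -0.06 and 0.06 m and y of van_b in the frame of tray between -0.05 and 0.05 m and z of van_b in the frame of tray below 0.009 m and angle between van_b's own z axis and vertical below 0.1 rad)) and (((z of van_a in the frame of pan between -0.006 and -0.0015 m and y of van_a in the frame of pan between -0.004 and 0.004 m and angle between the x axis of van_a and the x axis of pan, either way round below 0.1 rad and angle between van_a's own z axis and vertical below 0.06 rad) and value of joint feeler above 0.002 m) or ((z of van_b in the frame of pan between -0.006 and -0.0015 m and y of van_b in the frame of pan between -0.004 and 0.004 m and angle between the x axis of van_b and the x axis of pan, either way round below 0.1 rad and angle between van_b's own z axis and vertical below 0.06 rad) and value of joint feeler above 0.002 m))), for 0.2 s.
2. that van or the other has been let go on the pan, feeler bar still in (1.5 mm), and the beam has come to rest ((((z of van_a in the frame of pan between -0.006 and -0.0015 m and y of van_a in the frame of pan between -0.004 and 0.004 m and angle between the x axis of van_a and the x axis of pan, either way round below 0.1 rad and angle between van_a's own z axis and vertical below 0.06 rad) and (value of joint feeler above 0.0015 m and x of van_a in the frame of pan between -0.005 and 0.04 m) and contact force between van_a and the fingers below 0.05 N and linear speed of van_a below 0.004 m/s and velocity of joint beam between -0.03 and 0.03 rad/s and value of joint beam above 0.04 rad) or ((z of van_b in the frame of pan between -0.006 and -0.0015 m and y of van_b in the frame of pan between -0.004 and 0.004 m and angle between the x axis of van_b and the x axis of pan, either way round below 0.1 rad and angle between van_b's own z axis and vertical below 0.06 rad) and (value of joint feeler above 0.0015 m and x of van_b in the frame of pan between -0.005 and 0.04 m) and contact force between van_b and the fingers below 0.05 N and linear speed of van_b below 0.004 m/s and velocity of joint beam between -0.03 and 0.03 rad/s and value of joint beam above 0.04 rad))), for 0.3 s.
3. a van stands in the orange tray, let go ((((x of van_a in the frame of tray between -0.06 and 0.06 m and y of van_a in the frame of tray between -0.05 and 0.05 m and z of van_a in the frame of tray below 0.009 m and angle between van_a's own z axis and vertical below 0.1 rad) and contact force between van_a and the fingers below 0.05 N) or ((x of van_b in the frame of tray between -0.06 and 0.06 m and y of van_b in the frame of tray between -0.05 and 0.05 m and z of van_b in the frame of tray below 0.009 m and angle between van_b's own z axis and vertical below 0.1 rad) and contact force between van_b and the fingers below 0.05 N))), for 0.2 s.
At the end, for the whole second after the job is handed in: One van stands in the tray (origin within 60 mm along, 50 mm across of its centre); the other is seated on the rails (4 mm across, 0.1 rad), feeler bar in by over 1.5 mm, beam beyond 0.19 rad, which only the heavy one does; all upright and at rest ((((z of van_a in the frame of pan between -0.006 and -0.0015 m and y of van_a in the frame of pan between -0.004 and 0.004 m and angle between the x axis of van_a and the x axis of pan, either way round below 0.1 rad and angle between van_a's own z axis and vertical below 0.06 rad) and (value of joint feeler above 0.0015 m and x of van_a in the frame of pan between -0.005 and 0.04 m) and (x of van_b in the frame of tray between -0.06 and 0.06 m and y of van_b in the frame of tray between -0.05 and 0.05 m and z of van_b in the frame of tray below 0.009 m and angle between van_b's own z axis and vertical below 0.1 rad)) or ((z of van_b in the frame of pan between -0.006 and -0.0015 m and y of van_b in the frame of pan between -0.004 and 0.004 m and angle between the x axis of van_b and the x axis of pan, either way round below 0.1 rad and angle between van_b's own z axis and vertical below 0.06 rad) and (value of joint feeler above 0.0015 m and x of van_b in the frame of pan between -0.005 and 0.04 m) and (x of van_a in the frame of tray between -0.06 and 0.06 m and y of van_a in the frame of tray between -0.05 and 0.05 m and z of van_a in the frame of tray below 0.009 m and angle between van_a's own z axis and vertical below 0.1 rad))) and value of joint beam above 0.19 rad and velocity of joint beam between -0.05 and 0.05 rad/s and linear speed of each of van_a, van_b below 0.01 m/s and angular speed of each of van_a, van_b below 0.1 rad/s); the robot touches nothing.
It fails at once if more than 15 N of contact force on the pan, its rails or the stop (contact force between pan and anything else above 15 N).
It fails at once if a van slammed or dropped into the tray (over 40 N) (contact force between tray and anything else above 40 N).
It fails at once if a van tipped over (beyond 0.6 rad) (angle between any of van_a, van_b's own z axis and vertical above 0.6 rad).
It fails at once if jar, screwdriver or tree moved by more than 25 mm (distance of any of jar, driver, tree from where it was at the start of the episode above 0.025 m).
It also fails if it takes over 72 s, if anything falls off the work surface, if the arm or the gripper's body presses on something with over 40 N, if the wrist force passes 120 N, or if a joint passes its speed limit or range.

ROBOT

A 6-joint arm with a two-finger parallel gripper is mounted at the origin on the work surface. World frame = base frame: x ahead of the robot, y to its left, z up, the work surface at z = 0. Lengths are in m, angles in degrees, forces in N, time in s.
With the tool pointing down it reaches from about 0.4 to 0.825 m from the base axis. Payload 7 kg.
Tool frame: the origin (TCP) lies on the front face of the gripper's body, between the roots of the fingers; the fingertips stand 66 mm ahead of it and the grasp point (between the pads) lies 47 mm ahead of it (nose_length is the distance from the TCP to the fingertips, in m); y points along the fingers, z is the direction in which the jaws open and shut, and the axes are right-handed (so a half turn about y gives the same grasp; the last joint's range is limited). The gripper opens to 88 mm and grips with 3 to 60 N. Pads are 19 mm wide; open, the fingers measure 130 mm over their backs; the gripper's body (78 mm by 193 mm) begins 47 mm behind the grasp point.
Start: joints at [88.356, 20.546, 0.682, 0, -70.136, -16.507], TCP at [0.21, 0.641, 0.292] pointing down, gripper open.
Joint ranges: [-176.03, 176.03], [-82.01, 121.73], [-58.28, 71.71], [-173.87, 95.51], [-174.79, -0.11], [-173.66, 173.66]. Speed limits (degrees/s): [136.94, 136.94, 172.46, 180, 180, 180].

INTERFACE

Orientations are given as [roll, pitch, yaw] about the fixed x, y, z axes, in that order (R = Rz(yaw) Ry(pitch) Rx(roll)).
In Python, from plant import get_state, capture, close_job, nose_length gives the robot as it stands.
- The arm moves only by the tool apply_moves, never from a script. Its argument "rows" is a list of rows, each a list of 2 entries, a list of its own where there are three numbers: the shift along the tool's x, y, z in m, then the turn about the tool's y in degrees. In form: [[[tx, ty, tz], yaw], ...]. A call has 1 to 20 rows; each row is the pose to reach, as a shift and turn from the pose commanded when the call began, along the tool's axes at that moment; what a row does not reach only later rows make up. A row lasts 1/8 s, in which the tool goes at most 62.5 mm and 10.7 degrees, less where a joint would pass 70% of its speed; a pose out of reach is approached as far as the arm can. A call with a gripper value outside its range is refused whole. "gripper" is the opening, from 0 (shut) to 1 (fully open), set as the call begins (left out, the last holds). The fingers move at their own pace and stop on an object; "grip_force" is the grip in N (left out, the last holds). Time passes only in rows, so rows that repeat a pose let the fingers close. It gives the time, the measured TCP pose, the force and the opening at its end, in the units of the state.
- get_state(): the state, without advancing time (a new reading comes with each control period).
- capture(name): name is "side" or "top" or "wrist"; returns a dict with "pixels" (400x640x3 uint8, blue, green, red), "z_map" (400x640 float32, m along the optical axis (not along the pixel's ray), 0 where there is no reading), "intrinsics" (3x3 intrinsics, pixels), "rvec" (rotation vector, rad) and "tvec" (3), from world to camera coordinates, as OpenCV has them; the wrist camera has in their place "mount" (4x4, takes a point from camera to tool coordinates, whose origin is the TCP and whose axes are the tool frame's). Camera axes: x right, y down, z forward; pixel columns grow to the right and rows downward; lengths in m; the calibration is good to about 2 mm. The wrist camera is an equidistant fisheye: a pixel r from the principal point sees the ray r / f radians off the axis. A picture is of the moment at which its call begins: read the wrist's pose just before it.
- close_job(): hands the job in, once; it reports no verdict.
The state is a dict: "time_s": time; "joints": joint angles; "qd": joint speeds; "joint_torque": joint torques, N m; "tcp_pos": TCP position; "eef_rot": TCP orientation; "contact_force": force on the tool from outside, world axes, zero at the start; "moment": the same for the moment, N m; "gripper_width": finger opening in m.
Only numpy, scipy, OpenCV 4.12 (cv2) and the standard library are available. Lean on these libraries where they do the work, as an engineer would, in place of code of your own. Each camera call takes 0.05 s, during which the arm holds its last target.

## Working session

There is one attempt and no reset: what is moved stays moved. The work goes in short steps, Python scripts to look and compute and a tool call to move; the robot and the scene stay as the last step left them, time stands still between calls to the robot, and variables do not carry over. Pictures are saved under pics/ and viewed, and the job is handed in when it is done.

Besides the shell and the picture viewer there is one more tool, called after "Call:" by a JSON object that holds its "name" and its "arguments", one argument or row to a line. apply_moves: Moves the arm, as the interface text tells. Its arguments: {"type":"object","properties":{"rows":{"type":"array"},"gripper":{"type":"number"},"grip_force":{"type":"number"}},"required":["rows"]}

```bash
ls; mkdir -p pics; cat > h.py <<'E'
import numpy as np, cv2
from plant import get_state, capture, close_job, nose_length
from scipy.spatial.transform import Rotation as R
def ext(c):
    Rm,_=cv2.Rodrigues(np.array(c['rvec'],float)); return Rm,np.array(c['tvec'],float).reshape(3)
def pix2world(c,u,v,z=None):
    # cloud from depth (z=None) or plane intersect
    K=np.array(c['intrinsics']);Rm,t=ext(c)
    d=np.linalg.inv(K)@np.array([u,v,1.0])
    o=-Rm.T@t; w=Rm.T@d
    if z is None:
        return o+w*c['z_map'][int(round(v)),int(round(u))]
    return o+w*(z-o[2])/w[2]
def cloud(c):
    K=np.array(c['intrinsics']);Rm,t=ext(c)
    v,u=np.mgrid[:400,:640]; D=c['z_map']
    P=np.stack([(u-K[0,2])/K[0,0]*D,(v-K[1,2])/K[1,1]*D,D],-1)
    return (P-t)@Rm, D>0
E
python3 - <<'E'
from h import *
print(get_state(),nose_length)
for n in('side','top','wrist'):
    c=capture(n);cv2.imwrite(f'pics/{n}0.png',c['pixels']);np.savez(f'pics/{n}0.npz',**c)
    print(n,c['intrinsics'],c.get('mount'),c.get('rvec'),c.get('tvec'))
    if n!='wrist':
        Rm,t=ext(c);print('cam',-Rm.T@t)
E
```

```text
pics
{'time_s': 0.0, 'joints': array([ 8.83564632e+01,  2.05916510e+01,  6.33247312e-01, -2.05503117e-02,
       -7.01353201e+01, -1.65080456e+01]), 'qd': array([-0.01476166,  0.01475749,  0.14242752, -0.06177211,  0.08418662,
       -0.12880298]), 'joint_torque': array([ 7.31876244e-04, -5.82722676e+01,  2.93048984e+01,  6.99690118e+00,
        7.00510878e-03, -1.74358020e-04]), 'tcp_pos': array([0.21016695, 0.64104369, 0.29121481]), 'eef_rot': array([-8.99046498e+01,  8.11205460e-03,  1.61841426e+02]), 'contact_force': array([ 0.69602838,  0.08870555, -0.09284573]), 'moment': array([0.06156644, 0.02130785, 0.05420711]), 'gripper_width': 0.08787037540703513} 0.0656
side [[450.31857875   0.         317.41310557]
 [  0.         450.31857875 197.32849184]
 [  0.           0.           1.        ]] None [ 2.39286455 -0.15309419  0.06976284] [-0.52304666  0.19764558  1.2700225 ]
cam [ 0.41773563 -0.7767293   1.07134834]
top [[373.06864933   0.         317.43085195]
 [  0.         373.06864933 199.01745885]
 [  0.           0.           1.        ]] None [ 2.15784249 -2.20364072  0.14299881] [0.09333566 0.55647126 1.06600583]
cam [0.44535915 0.11257234 1.11522326]
wrist [[309.70691629   0.         323.91877019]
 [  0.         309.70691629 206.46768652]
 [  0.           0.           1.        ]] [[-1.36913698e-04  9.51425640e-01  3.07878599e-01 -8.43606159e-02]
 [-1.05311311e-03 -3.07878569e-01  9.51425077e-01 -9.12493029e-02]
 [ 9.99999436e-01 -1.93967864e-04  1.04411161e-03  1.14808227e-03]
 [ 0.00000000e+00  0.00000000e+00  0.00000000e+00  1.00000000e+00]] None None
```

View pics/side0.png

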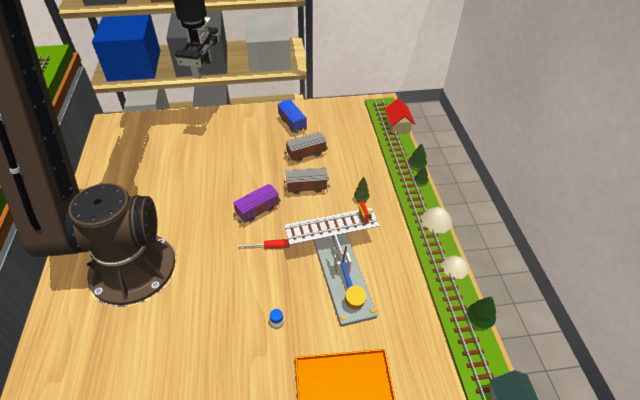

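View pics/top0.png

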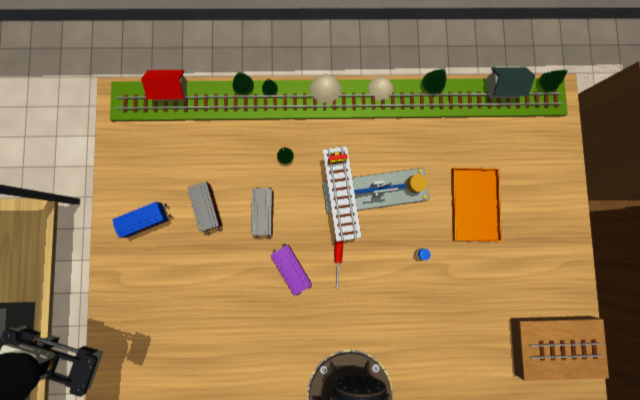

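View pics/wrist0.png

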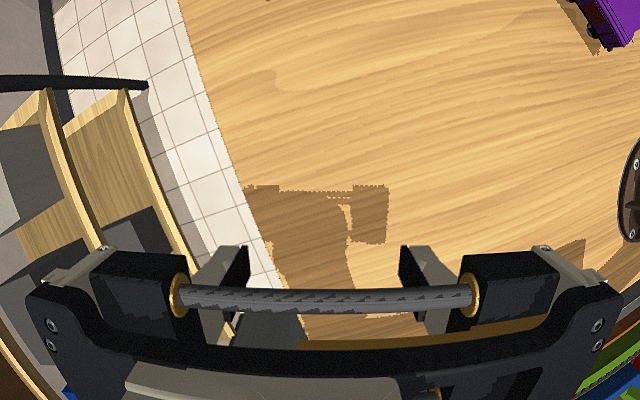

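The side view shows the brown vans at about (306,146) and (307,180). The top view shows them at (204,207) and (262,212), with grey roofs and brown sides. The blue body at (141,219) and the purple one at (291,269) in the top view are decoys. Next I'll measure positions and enlarge a crop to confirm.

```bash
python3 - <<'E'
from h import *
s=dict(np.load('pics/side0.npz'));t=dict(np.load('pics/top0.npz'))
a=cv2.resize(s['pixels'][90:330,220:420],None,fx=2.4,fy=2.4,interpolation=cv2.INTER_CUBIC)
cv2.imwrite('pics/crop_side.png',a)
b=cv2.resize(t['pixels'][130:310,100:520],None,fx=1.9,fy=1.9,interpolation=cv2.INTER_CUBIC)
cv2.imwrite('pics/crop_top.png',b)
for n,c in(('top',t),('side',s)):
    P,ok=cloud(c)
    print(n,'bench z',np.median(P[...,2][ok&(abs(P[...,2])<.02)]))
    m=(ok&(P[...,2]>.012)&(P[...,0]>.25)&(P[...,0]<.72)&(abs(P[...,1])<.75)).astype(np.uint8)
    k,l,st,ce=cv2.connectedComponentsWithStats(m)
    for i in range(1,k):
        if st[i,4]<25: continue
        Q=P[l==i]; zt=np.percentile(Q[:,2],95)
        T=Q[Q[:,2]>zt-.012]
        r=cv2.minAreaRect((T[:,:2]*1000).astype(np.float32))
        col=c['pixels'][l==i].mean(0).astype(int)
        print(n,st[i],'ztop',zt.round(4),'rect',np.round(r[0],1),np.round(r[1],1),round(r[2],1),'bgr',col)
E
```

```text
top bench z 5.2303724971327386e-05
top [ 323  147  106  139 5107] ztop 0.0938 rect [574.1 -37.8] [259.5 178.3] 7.1 bgr [134 148 158]
top [277 148  17  17 224] ztop 0.0947 rect [689.2 174. ] [15.2 16.5] 40.4 bgr [13 42 22]
top [453 168  49  74 419] ztop 0.0204 rect [ 534.7 -395.4] [142.7 220.4] 87.7 bgr [ 10  90 165]
top [ 187  182   35   53 1119] ztop 0.0768 rect [539.  403.5] [130.3  57.6] 15.5 bgr [108 117 122]
top [ 251  188   23   50 1017] ztop 0.077 rect [521.1 241.1] [ 56.4 129.4] 88.9 bgr [126 135 139]
top [ 112  202   60   36 1203] ztop 0.0767 rect [506.6 582.4] [ 56.7 132. ] 21.4 bgr [159  69  27]
top [ 271  243   41   53 1038] ztop 0.0769 rect [358.5 160.8] [130.   57.1] 30.6 bgr [172  72 145]
top [415 248  16  13 154] ztop 0.0507 rect [ 390.9 -220.3] [32.2 31.2] 88.5 bgr [164 102  63]
top [  0 326  45  40 859] ztop 0.4482 rect [254.4 628.6] [24.6  3.1] 74.0 bgr [44 48 48]
side bench z -0.0005029155513019925
side [201   0   6  17  49] ztop 0.4685 rect [253.  627.4] [34.9  4.7] 86.9 bgr [30 33 36]
side [206  18   5   8  25] ztop 0.392 rect [255.  655.7] [44.9  9. ] 86.6 bgr 
[... 165 characters left out ...]
3 136.4] 21.2 bgr [157  81  62]
side [284 132  44  30 826] ztop 0.0763 rect [540.2 401.1] [130.7  61.5] 15.2 bgr [ 89 102 120]
side [284 168  46  26 930] ztop 0.0758 rect [522.1 239.4] [129.6  65. ] 0.6 bgr [ 96 108 125]
side [354 177  16  24 248] ztop 0.0935 rect [689.6 170.4] [15.3 15.4] 78.3 bgr [38 80 73]
side [ 233  184   48   39 1059] ztop 0.0755 rect [360.1 158.9] [131.   62.2] 30.7 bgr [132  64 123]
side [ 250  202  130  123 5228] ztop 0.1028 rect [572.3  13.3] [212.8 193.3] 47.1 bgr [147 166 177]
side [270 309  14  19 213] ztop 0.0496 rect [ 393.8 -222.4] [32.7 30. ] 87.0 bgr [189 118  70]
side [295 349 101  51 373] ztop 0.0199 rect [ 538. -385.] [120.2 220.2] 87.9 bgr [  6 122 218]
```

View pics/crop_side.png

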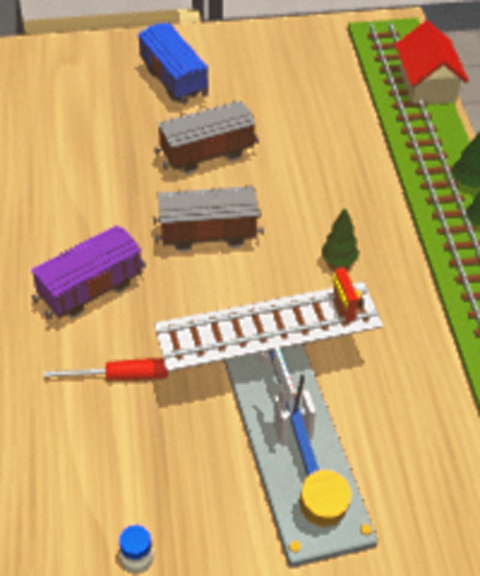

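View pics/crop_top.png

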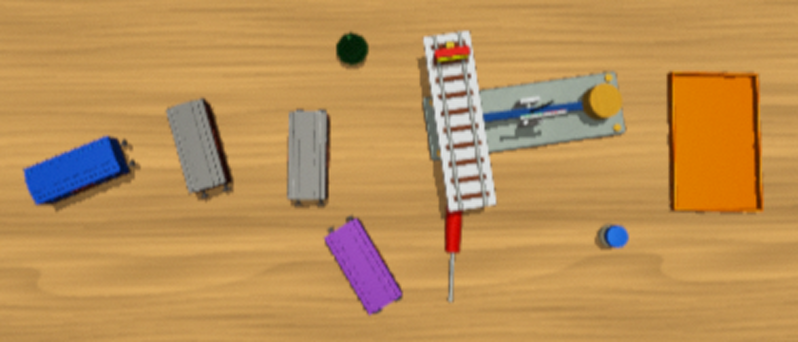

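Both crops confirm the two brown-bodied, grey-roofed vans at side (306,146) and (307,180). They are about 0.077 m tall, which matches the text. I'll refine the pan axis next, then move over the nearer van.

```bash
cat >> h.py <<'E'
def toolmove(target, yaw, s=None):
    """shift along tool axes and turn to reach TCP target with world yaw (deg)"""
    s=s or get_state(); Rm=R.from_euler('xyz',s['eef_rot'],degrees=True)
    d=Rm.inv().apply(np.array(target)-s['tcp_pos'])
    dy=(yaw-s['eef_rot'][2]+180)%360-180
    return d.round(4), round(-dy,2)
E
python3 - <<'E'
from h import *
for n in('top','side'):
    c=dict(np.load(f'pics/{n}0.npz'));P,ok=cloud(c)
    # pan white + rails: z .08-.096 near pan
    m=ok&(P[...,2]>.078)&(P[...,2]<.097)&(P[...,0]>.42)&(P[...,0]<.72)&(P[...,1]>-.02)&(P[...,1]<.13)
    Q=P[m]; r=cv2.minAreaRect((Q[:,:2]*1000).astype(np.float32)); print(n,'pan',r,np.percentile(Q[:,2],[10,50,90,99]))
    hsv=cv2.cvtColor(c['pixels'],cv2.COLOR_BGR2HSV)
    red=((hsv[...,0]<8)|(hsv[...,0]>172))&(hsv[...,1]>150)&(hsv[...,2]>80)&(P[...,0]>.5)&(P[...,0]<.74)&(abs(P[...,1])<.2)
    red2=red&(P[...,2]>.095)
    print('red',np.argwhere(red2).mean(0)[::-1],P[red2].mean(0),P[red2].min(0),P[red2].max(0))
    yel=(abs(hsv[...,0].astype(int)-26)<7)&(hsv[...,1]>150)&(P[...,0]>.5)&(P[...,2]>.095)&(P[...,1]>0)&(P[...,0]<.74)
    print('yel',P[yel].mean(0) if yel.any() else None)
print(toolmove([.5215,.2405,.28],180))
E
```

```text
top pan ((567.8533935546875, 16.126270294189453), (260.2716369628906, 70.09774780273438), 6.801140308380127) [0.08261707 0.08556845 0.0906023  0.09388159]
red [337.25373134 156.94029851] [0.66069299 0.028546   0.12905793] [0.65337255 0.0046636  0.09963358] [0.67274098 0.05096336 0.13672898]
yel [0.65690728 0.02826909 0.12055637]
side pan ((569.4905395507812, 16.735393524169922), (260.5819091796875, 75.84880065917969), 6.968953609466553) [0.08208551 0.08526133 0.09041878 0.09385591]
red [364.67857143 211.71428571] [0.66191419 0.01911408 0.12321578] [ 6.53346142e-01 -3.36336006e-04  9.63515351e-02] [0.66839932 0.0526786  0.13654906]
yel [0.65685588 0.02575306 0.11857548]
(array([-0.4206,  0.0119,  0.2837]), np.float64(-18.16))
```

Call:
{"name": "apply_moves", "arguments": {
  "rows": [
    [[-0.04,0,0.027],-1.5],
    [[-0.09,0.002,0.06],-4],
    [[-0.14,0.004,0.094],-6],
    [[-0.19,0.006,0.128],-8],
    [[-0.24,0.008,0.162],-10],
    [[-0.29,0.01,0.195],-12.5],
    [[-0.34,0.012,0.229],-15],
    [[-0.385,0.012,0.26],-17],
    [[-0.41,0.012,0.277],-18],
    [[-0.4206,0.012,0.2837],-18.2],
    [[-0.4206,0.012,0.2837],-18.2],
    [[-0.4206,0.012,0.2837],-18.2]
  ],
  "gripper": 1
}}

```text
time_s: 1.65
tcp_pos: [0.5211, 0.2415, 0.2801]
eef_rot: [-90.0, -0.0, -179.9]
contact_force: [-0.4, 0.3, 0.5]
gripper_width: 0.0878
```

```bash
python3 - <<'E'
from h import *
s=get_state();print({k:np.round(s[k],4) for k in('time_s','tcp_pos','eef_rot','joints','contact_force','gripper_width')})
c=capture('wrist');cv2.imwrite('pics/wrist1.png',c['pixels']);np.savez('pics/wrist1.npz',pos=s['tcp_pos'],rot=s['eef_rot'],**c)
E
```

```text
{'time_s': np.float64(1.65), 'tcp_pos': array([0.5211, 0.2415, 0.2801]), 'eef_rot': array([-9.000350e+01, -8.800000e-03, -1.799226e+02]), 'joints': array([ 4.43671e+01,  1.16118e+01, -1.33331e+01, -9.50000e-03,
       -6.50590e+01,  4.57144e+01]), 'contact_force': array([-0.4053,  0.2585,  0.5407]), 'gripper_width': np.float64(0.0878)}
```

View pics/wrist1.png

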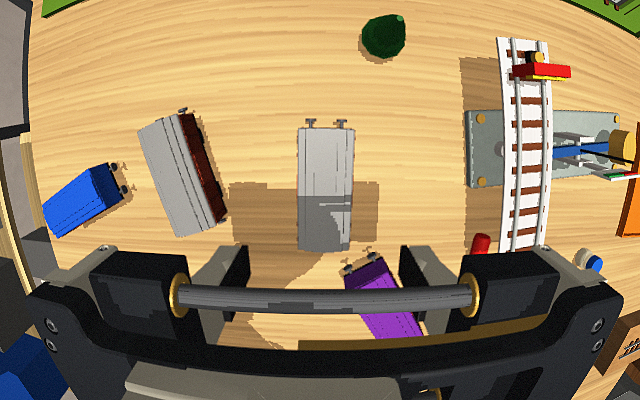

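The wrist view shows the near van centred at about (325,190) and the purple decoy lower at (385,300). The pan runs along columns 500–550 with the red stop at (540,72). Next, wrist-depth measurements.

```bash
cat >> h.py <<'E'
def wray(c):
    K=np.array(c['intrinsics']); v,u=np.mgrid[:400,:640]
    x=(u-K[0,2])/K[0,0]; y=(v-K[1,2])/K[1,1]; th=np.hypot(x,y)+1e-12
    return np.stack([np.sin(th)*x/th,np.sin(th)*y/th,np.cos(th)],-1)
def wcloud(c,pos,rot):
    r=wray(c); D=c['z_map']; P=r/r[...,2:3]*D[...,None]
    M=np.array(c['mount']); P=P@M[:3,:3].T+M[:3,3]
    return R.from_euler('xyz',rot,degrees=True).apply(P.reshape(-1,3)).reshape(400,640,3)+pos, (D>0)&(r[...,2]>.2)
def wplane(c,pos,rot,z):
    r=wray(c);M=np.array(c['mount']);Rw=R.from_euler('xyz',rot,degrees=True)
    d=Rw.apply((r@M[:3,:3].T).reshape(-1,3)).reshape(400,640,3); o=Rw.apply(M[:3,3])+pos
    return o+d*((z-o[2])/d[...,2])[...,None]
E
cat > meas.py <<'E'
from h import *
def pan(P,ok,px):
    m=ok&(P[...,2]>.078)&(P[...,2]<.1)&(P[...,0]>.40)&(P[...,0]<.72)&(P[...,1]>-.06)&(P[...,1]<.09)
    Q=P[m]; r=cv2.minAreaRect((Q[:,:2]*1000).astype(np.float32)); print('pan rect',np.round(r[0],1),np.round(r[1],1),round(r[2],2))
    a=np.deg2rad(6.9); ux=np.array([np.cos(a),np.sin(a)]);uy=np.array([-ux[1],ux[0]])
    o=np.array([.568,.0163]); X=(Q[:,:2]-o)@ux; Y=(Q[:,:2]-o)@uy
    for lo in np.arange(-.12,.08,.04):
        out=[]
        for sg in(-1,1):
            b=(X>lo)&(X<lo+.04)&(abs(Y-sg*.0185)<.009)&(Q[:,2]>np.percentile(Q[:,2],85)-.003)
            out.append((Y[b].mean()*1000 if b.any() else np.nan, b.sum(), Q[b,2].max() if b.any() else 0))
        print(round(lo+.02,3),np.round(out,4).tolist())
    hsv=cv2.cvtColor(px,cv2.COLOR_BGR2HSV)
    red=((hsv[...,0]<8)|(hsv[...,0]>172))&(hsv[...,1]>150)&ok&(P[...,2]>.1)&(P[...,2]<.16)&(P[...,0]>.6)
    q=P[red]; 
    if len(q): x=(q[:,:2]-o)@ux; print('stop local x',np.percentile(x,[1,10,50,90,99]).round(4),'y',((q[:,:2]-o)@uy).mean().round(4),'z',q[:,2].max())
E
python3 - <<'E'
from meas import *
f=dict(np.load('pics/wrist1.npz'));P,ok=wcloud(f,f['pos'],f['rot'])
print('bench',np.median(P[...,2][ok&(abs(P[...,2])<.02)]))
pan(P,ok,f['pixels'])
for bx in((.46,.60,.18,.30),(.46,.62,.34,.47)):
    m=ok&(P[...,2]>.066)&(P[...,2]<.09)&(P[...,0]>bx[0])&(P[...,0]<bx[1])&(P[...,1]>bx[2])&(P[...,1]<bx[3])
    Q=P[m];print('van',cv2.minAreaRect((Q[:,:2]*1000).astype(np.float32)),Q[:,2].max(),np.median(Q[:,2]))
t=dict(np.load('pics/top0.npz'));P,ok=cloud(t);pan(P,ok,t['pixels'])
E
```

```text
bench -0.0011886820253469987
pan rect [576.9  15.6] [244.7  72.5] 7.1
-0.1 [[-18.39, 111.0, 0.0919], [17.8117, 124.0, 0.0924]]
-0.06 [[-18.8703, 165.0, 0.0923], [17.5214, 169.0, 0.0924]]
-0.02 [[-18.7165, 186.0, 0.0927], [17.7994, 206.0, 0.0924]]
0.02 [[-18.4445, 206.0, 0.0924], [17.8446, 218.0, 0.0919]]
0.06 [[-18.4626, 191.0, 0.0928], [17.9258, 227.0, 0.0926]]
stop local x [0.0878 0.0887 0.0935 0.0982 0.0994] y 0.0074 z 0.131011310073971
van ((523.4882202148438, 239.26327514648438), (56.292118072509766, 128.22479248046875), 88.48187255859375) 0.07631689143080655 0.07237215700506534
van ((539.29296875, 402.0570068359375), (130.93499755859375, 56.96260452270508), 16.315338134765625) 0.07607723583071593 0.07221145778962783
pan rect [567.9  15.9] [260.3  70.3] 6.95
-0.1 [[-18.7688, 49.0, 0.0948], [17.4422, 53.0, 0.0946]]
-0.06 [[-18.6653, 45.0, 0.0953], [18.3459, 48.0, 0.0949]]
-0.02 [[-18.0629, 49.0, 0.0957], [18.2745, 53.0, 0.0957]]
0.02 [[-18.3497, 53.0, 0.0949], [18.0749, 46.0, 0.094]]
0.06 [[-18.1756, 43.0, 0.0948], [18.4357, 45.0, 0.0943]]
stop local x [0.0883 0.0895 0.0935 0.0976 0.3844] y 0.0136 z 0.13672897903656964
```

Call:
{"name": "apply_moves", "arguments": {
  "rows": [
    [[-0.001,0.03,0.0015],1.3],
    [[-0.001,0.085,0.0015],1.3],
    [[-0.001,0.135,0.0015],1.3],
    [[-0.001,0.168,0.0015],1.3],
    [[-0.001,0.18,0.0015],1.3],
    [[-0.001,0.183,0.0015],1.3],
    [[-0.001,0.183,0.0015],1.3]
  ]
}}

```text
time_s: 2.58
tcp_pos: [0.5231, 0.24, 0.0984]
eef_rot: [-90.1, 0.1, 178.8]
contact_force: [0.1, -0.5, -0.4]
gripper_width: 0.0875
```

Call:
{"name": "apply_moves", "arguments": {
  "rows": [
    [[0,0,0],0],
    [[0,0,0],0],
    [[0,0,0],0],
    [[0,0,0],0],
    [[0,0,0],0],
    [[0,0,0],0]
  ],
  "gripper": 0,
  "grip_force": 12
}}

```text
time_s: 3.32
tcp_pos: [0.5229, 0.2396, 0.0975]
eef_rot: [-90.0, 0.0, 178.8]
contact_force: [0.1, 1.9, 3.6]
gripper_width: 0.0558
```

```bash
python3 - <<'E'
from h import *
s=get_state();print({k:np.round(s[k],4) for k in('time_s','tcp_pos','eef_rot','contact_force','moment','gripper_width')})
c=capture('wrist');cv2.imwrite('pics/wrist2.png',c['pixels'])
E
```

```text
{'time_s': np.float64(3.325), 'tcp_pos': array([0.5229, 0.2396, 0.0975]), 'eef_rot': array([-9.003390e+01,  4.370000e-02,  1.787608e+02]), 'contact_force': array([0.0902, 1.8819, 3.6123]), 'moment': array([ 0.4472,  0.0629, -0.0304]), 'gripper_width': np.float64(0.0558)}
```

View pics/wrist2.png

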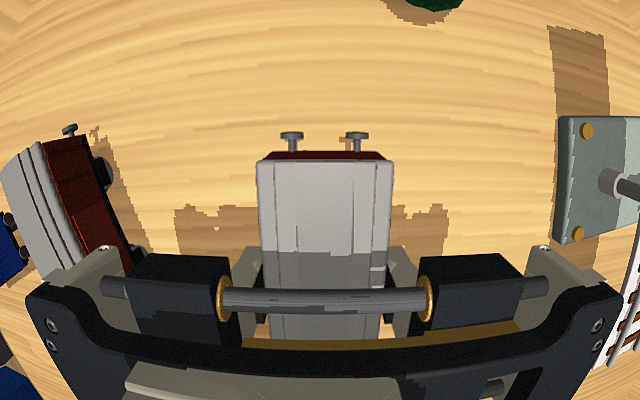

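Call:
{"name": "apply_moves", "arguments": {
  "rows": [
    [[0,-0.01,0],0],
    [[0,-0.04,0],0],
    [[0,-0.09,0],0],
    [[0,-0.135,0],0],
    [[0,-0.16,0],0],
    [[0,-0.168,0],0],
    [[0,-0.168,0],0],
    [[0,-0.168,0],0]
  ]
}}

```text
time_s: 4.38
tcp_pos: [0.522, 0.2388, 0.2635]
eef_rot: [-89.9, -0.1, 178.7]
contact_force: [-0.7, -0.1, -1.2]
gripper_width: 0.0559
```

```bash
python3 - <<'E'
from h import *
s=get_state();print({k:np.round(s[k],4) for k in('time_s','tcp_pos','eef_rot','contact_force','moment','gripper_width')})
print(toolmove([.5561,.0145,.265],186.95))
E
```

```text
{'time_s': np.float64(4.375), 'tcp_pos': array([0.522 , 0.2388, 0.2635]), 'eef_rot': array([-8.990670e+01, -1.283000e-01,  1.787311e+02]), 'contact_force': array([-0.7251, -0.1084, -1.1708]), 'moment': array([-0.0774,  0.0244,  0.0335]), 'gripper_width': np.float64(0.0559)}
(array([-0.0391, -0.0012,  0.2235]), np.float64(-8.22))
```

Call:
{"name": "apply_moves", "arguments": {
  "rows": [
    [[-0.003,-0.001,0.02],-1],
    [[-0.01,-0.001,0.06],-3],
    [[-0.018,-0.001,0.105],-5],
    [[-0.026,-0.001,0.15],-6.5],
    [[-0.033,-0.001,0.19],-7.5],
    [[-0.038,-0.001,0.215],-8.2],
    [[-0.039,-0.001,0.2235],-8.2],
    [[-0.039,-0.001,0.2235],-8.2],
    [[-0.039,-0.001,0.2235],-8.2],
    [[-0.039,-0.001,0.2235],-8.2]
  ]
}}

```text
time_s: 5.62
tcp_pos: [0.5566, 0.0158, 0.2661]
eef_rot: [-90.0, -0.0, -173.0]
contact_force: [-0.4, 0.1, -2.0]
gripper_width: 0.0557
```

```bash
python3 - <<'E'
from meas import *
F=[]
for i in range(5):
    s=get_state();F.append(s['contact_force']); c=capture('wrist') if i==0 else capture('top')
    if i==0: cv2.imwrite('pics/wrist3.png',c['pixels']);f=c;s0=s
    
print(np.round(F,2));s=s0
print({k:np.round(s[k],4) for k in('time_s','tcp_pos','eef_rot','moment','gripper_width')})
P,ok=wcloud(f,s['tcp_pos'],s['eef_rot']); pan(P,ok,f['pixels'])
np.savez('pics/wrist3.npz',pos=s['tcp_pos'],rot=s['eef_rot'],**f)
E
```

```text
[[-0.45  0.14 -1.95]
 [-0.62 -0.45 -1.05]
 [ 0.24  0.07 -2.14]
 [ 0.36  0.4  -1.97]
 [-0.84  0.81 -1.86]]
{'time_s': np.float64(5.625), 'tcp_pos': array([0.5566, 0.0158, 0.2661]), 'eef_rot': array([-9.00026e+01, -4.40000e-03, -1.72993e+02]), 'moment': array([-0.0176, -0.0455, -0.0061]), 'gripper_width': np.float64(0.0557)}
pan rect [651.4  24.6] [94.8 70.9] 7.13
-0.1 [[nan, 0.0, 0.0], [nan, 0.0, 0.0]]
-0.06 [[nan, 0.0, 0.0], [nan, 0.0, 0.0]]
-0.02 [[nan, 0.0, 0.0], [nan, 0.0, 0.0]]
0.02 [[-18.9175, 37.0, 0.0922], [16.3832, 38.0, 0.0918]]
0.06 [[-19.6161, 345.0, 0.093], [16.3651, 333.0, 0.0923]]
stop local x [0.0878 0.0891 0.0936 0.0983 0.0996] y -0.0016 z 0.1311564892337719
```

View pics/wrist3.png

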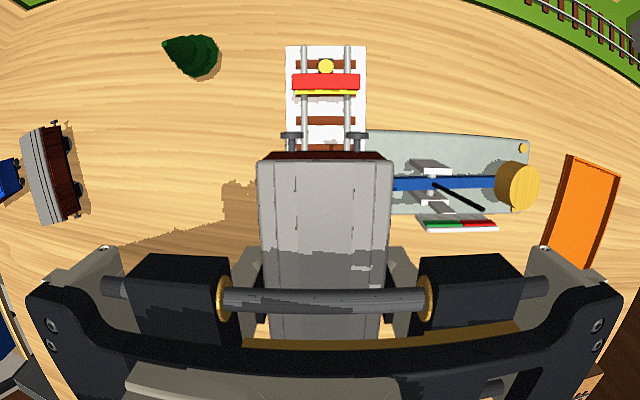

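```bash
python3 - <<'E'
from h import *
f=dict(np.load('pics/wrist3.npz'));P,ok=wcloud(f,f['pos'],f['rot'])
a=np.deg2rad(6.9);ux=np.array([np.cos(a),np.sin(a)]);uy=np.array([-ux[1],ux[0]]);o=np.array([.568,.0163])
X=(P[...,:2]-o)@ux;Y=(P[...,:2]-o)@uy;Z=P[...,2]
m=ok&(Z>.225)&(Z<.255)&(X>-.08)&(X<.06)
print('roof z',np.percentile(Z[m],[5,50,95]))
for lo in np.arange(-.04,.06,.01):
    b=m&(X>lo)&(X<lo+.01)&(abs(Y)<.04)
    if b.sum()>20:print(round(lo,3),b.sum(),np.percentile(Y[b],[0.5,99.5])*1e3,np.percentile(Y[b],[0.5,99.5]).mean()*1e3)
print('van front x',np.percentile(X[m&(abs(Y)<.02)],99.5))
# buffers
b=ok&(Z>.17)&(Z<.215)&(X>.03)&(X<.075)&(abs(Y)<.04)
print('buffers',b.sum(),[ (Y[b&(s*Y>0)].mean(),X[b&(s*Y>0)].max()) for s in(-1,1)])
# pan edges
b=ok&(Z>.08)&(Z<.1)&(X>.06)&(X<.12)&(abs(Y)<.05)
print('pan Y',np.percentile(Y[b],[.5,99.5]),np.percentile(Y[b],[.5,99.5]).mean())
t=capture('top');P,ok=cloud(t);X=(P[...,:2]-o)@ux;Y=(P[...,:2]-o)@uy;Z=P[...,2]
cv2.imwrite('pics/top1.png',cv2.resize(t['pixels'][120:260,260:440],None,fx=4,fy=4))
E
```

```text
roof z [0.23679523 0.24091022 0.24303729]
-0.04 749 [-27.99738355  27.23504476] -0.38116939425588203
-0.03 1796 [-32.24056194  31.49551547] -0.37252323662191267
-0.02 702 [-32.53991218  31.6252132 ] -0.45734949160704597
-0.01 1765 [-39.6208335   39.82340877] 0.10128763447748296
0.0 2551 [-38.83158735  38.06381921] -0.38388406988009927
0.01 2700 [-27.89111343  27.04604256] -0.42253543372793545
0.02 2951 [-28.10179074  26.90463009] -0.5985803223365078
0.03 3183 [-27.76003469  26.76725248] -0.496391107433429
0.04 3419 [-27.78708335  27.06304182] -0.3620207642386786
0.05 1312 [-27.51451517  26.39204284] -0.5612361647794797
van front x 0.052938270559612616
buffers 1171 [(np.float64(-0.015503702500066077), np.float64(0.06115766538979311)), (np.float64(0.01474083497168198), np.float64(0.061222097330160326))]
pan Y [-0.03633409  0.03301188] -0.0016611078569004623
```

View pics/top1.png

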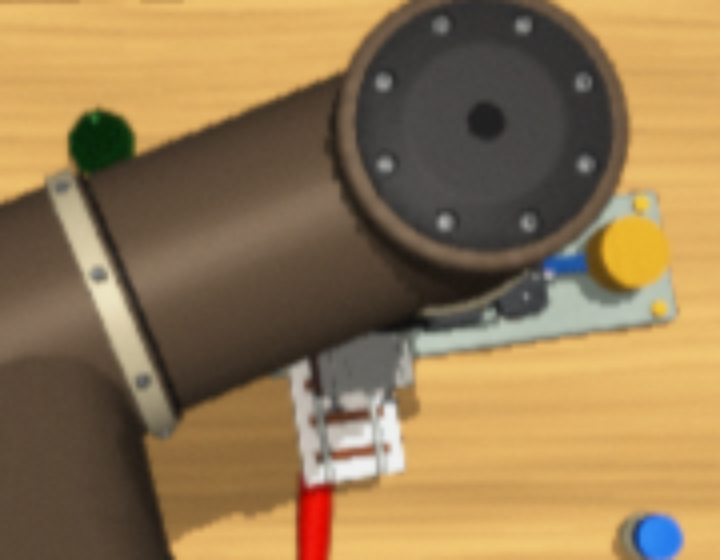

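Call:
{"name": "apply_moves", "arguments": {
  "rows": [
    [[0,0.01,0.0011],0],
    [[0,0.03,0.0011],0],
    [[0,0.05,0.0011],0],
    [[0,0.062,0.0011],0],
    [[0,0.068,0.0011],0],
    [[0,0.071,0.0011],0],
    [[0,0.073,0.0011],0],
    [[0,0.075,0.0011],0],
    [[0,0.077,0.0011],0],
    [[0,0.079,0.0011],0],
    [[0,0.081,0.0011],0],
    [[0,0.083,0.0011],0],
    [[0,0.084,0.0011],0],
    [[0,0.085,0.0011],0],
    [[0,0.085,0.0011],0]
  ]
}}

```text
time_s: 7.8
tcp_pos: [0.5569, 0.0139, 0.1811]
eef_rot: [-90.0, 0.0, -173.0]
contact_force: [-0.1, 0.1, -0.9]
gripper_width: 0.0563
```

```bash
cat > look.py <<'E'
from h import *
import sys
tag=sys.argv[1]
s=get_state();c=capture('wrist');d=capture('side')
print({k:np.round(s[k],4) for k in('time_s','tcp_pos','eef_rot','contact_force','moment','gripper_width')})
cv2.imwrite(f'pics/w{tag}.png',c['pixels']);cv2.imwrite(f'pics/s{tag}.png',cv2.resize(d['pixels'][130:330,240:440],None,fx=3,fy=3,interpolation=cv2.INTER_CUBIC))
np.savez(f'pics/w{tag}.npz',pos=s['tcp_pos'],rot=s['eef_rot'],**c);np.savez(f'pics/s{tag}.npz',**d)
P,ok=wcloud(c,s['tcp_pos'],s['eef_rot'])
a=np.deg2rad(6.95);ux=np.array([np.cos(a),np.sin(a)]);uy=np.array([-ux[1],ux[0]]);o=np.array([.568,.016])
X=(P[...,:2]-o)@ux;Y=(P[...,:2]-o)@uy;Z=P[...,2]
hsv=cv2.cvtColor(c['pixels'],cv2.COLOR_BGR2HSV)
m=ok&(X>0)&(X<.08)&(abs(Y)<.026)&(Z>.1);zt=np.percentile(Z[m],98)
m=ok&(X>-.02)&(X<.1)&(abs(Y)<.026)&(Z>zt-.012)
print('roof z',zt,'front x',np.percentile(X[m],99.5),'Y near front',[ (np.percentile(Y[q],[1,99])*1e3).round(1) for q in [ok&(abs(X-x)<.006)&(Z>zt-.02)&(abs(Y)<.04) for x in (.02,.04)]])
b=ok&(Z>zt-.065)&(Z<zt-.028)&(X>.05)&(X<.095)&(abs(Y)<.03)&(hsv[...,1]<60)
print('buffer tip x',np.percentile(X[b],98) if b.any() else None)
r=((hsv[...,0]<8)|(hsv[...,0]>172))&(hsv[...,1]>150)&(hsv[...,2]>90)&ok&(X>.07)&(X<.12)&(abs(Y)<.04)&(Z>.08)
yl=(abs(hsv[...,0].astype(int)-27)<6)&(hsv[...,1]>150)&ok&(X>.06)&(X<.12)&(abs(Y)<.04)&(Z>.08)
print('red',r.sum(),np.percentile(X[r],[2,50,98]) if r.any() else'','z',Z[r].max() if r.any() else '','yel',yl.sum(),np.percentile(X[yl],[2,50,98]) if yl.any() else '')
rz=ok&(X>.105)&(X<.13)&(abs(Y)<.03)&(Z<zt)&(hsv[...,1]<60)
print('rail z',np.percentile(Z[rz],[50,90,97]) if rz.any() else '')
E
python3 look.py 4
```

```text
{'time_s': np.float64(7.8), 'tcp_pos': array([0.5569, 0.0139, 0.1811]), 'eef_rot': array([-8.999960e+01,  4.100000e-03, -1.730467e+02]), 'contact_force': array([-0.1422,  0.1246, -0.9442]), 'moment': array([-0.0279,  0.0231,  0.0022]), 'gripper_width': np.float64(0.0563)}Traceback (most recent call last):
  File "look.py", line 14, in <module>
    print('roof z',zt,'front x',np.percentile(X[m],99.5),'Y near front',[ (np.percentile(Y[q],[1,99])*1e3).round(1) for q in [ok&(abs(X-x)<.006)&(Z>zt-.02)&(abs(Y)<.04) for x in (.02,.04)]])
                                                                           ~~~~~~~~~~~~~^^^^^^^^^^^^^
    return _quantile_unchecked(
        a, q, axis, out, overwrite_input, method, keepdims, weights)
    return _ureduce(a,
                    func=_quantile_ureduce_func,
    ...<5 lines>...
                    overwrite_input=overwrite_input,
                    method=method)
    r = func(a, **kwargs)
    result = _quantile(arr,
                       quantiles=q,
    ...<2 lines>...
                       out=out,
                       weights=wgt)
    slices_having_nans = np.isnan(arr[-1, ...])
                                  ~~~^^^^^^^^^
IndexError: index -1 is out of bounds for axis 0 with size 0
```

View pics/w4.png

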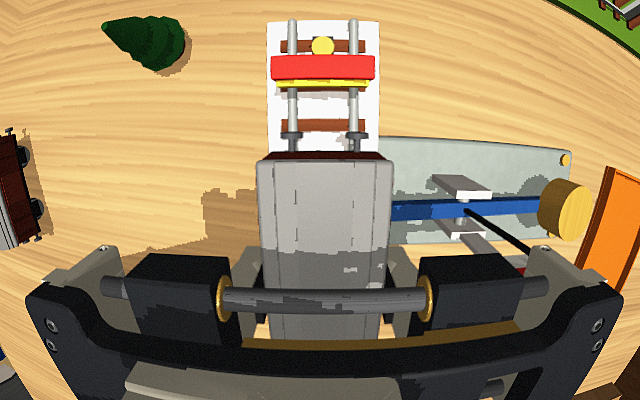

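View pics/s4.png

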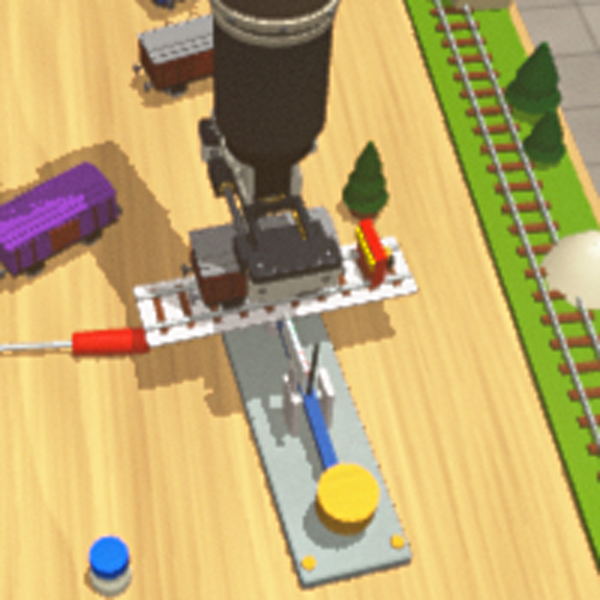

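```bash
python3 - <<'E'
s=open('look.py').read()
s=s.replace("m=ok&(X>0)&(X<.08)&(abs(Y)<.026)&(Z>.1);zt=np.percentile(Z[m],98)","m=ok&(X>.03)&(X<.075)&(abs(Y)<.024)&(Z>s['tcp_pos'][2]-.05)&(Z<s['tcp_pos'][2]-.005);zt=np.percentile(Z[m],98)")
s=s.replace("(Z>zt-.012)","(Z>zt-.012)&(Z<zt+.01)").replace("(Z>zt-.02)","(Z>zt-.02)&(Z<zt+.01)").replace("for x in (.02,.04)","for x in (.03,.044)")
open('look.py','w').write(s)
t=s.replace("s=get_state();c=capture('wrist');d=capture('side')","c=dict(np.load(f'pics/w{tag}.npz'));s=dict(tcp_pos=c['pos'],eef_rot=c['rot'])")
t='\n'.join(l for l in t.split('\n') if 'savez' not in l and 'imwrite' not in l and "'time_s'" not in l)
open('look2.py','w').write(t)
E
python3 look2.py 4; python3 look2.py 3 2>&1 | tail -6
```

```text
roof z 0.15824699067573517 front x 0.05297419072653046 Y near front [array([-29.2,  24.8]), array([-29.1,  24.8])]
buffer tip x 0.06114331137492867
red 2445 [0.08809202 0.09358872 0.0992    ] z 0.12577596963695586 yel 666 [0.08455167 0.08618218 0.11259103]
rail z [0.07873937 0.08517283 0.08605292]
    c=dict(np.load(f'pics/w{tag}.npz'));s=dict(tcp_pos=c['pos'],eef_rot=c['rot'])
           ~~~~~~~^^^^^^^^^^^^^^^^^^^^
    fid = stack.enter_context(open(os.fspath(file), "rb"))
                              ~~~~^^^^^^^^^^^^^^^^^^^^^^^
FileNotFoundError: [Errno 2] No such file or directory: 'pics/w3.npz'
```

Call:
{"name": "apply_moves", "arguments": {
  "rows": [
    [[-0.002,0,0],0],
    [[-0.006,0,0],0],
    [[-0.011,0,0],0],
    [[-0.016,0,0],0],
    [[-0.02,0,0],0],
    [[-0.022,0,0],0],
    [[-0.0235,0,0],0],
    [[-0.0245,0,0],0],
    [[-0.0255,0,0],0],
    [[-0.026,0,0],0],
    [[-0.026,0,0],0],
    [[-0.026,0,0],0]
  ],
  "grip_force": 3
}}

```text
time_s: 9.4
tcp_pos: [0.5826, 0.017, 0.1812]
eef_rot: [-90.0, 0.0, -173.1]
contact_force: [-0.2, -1.1, 0.1]
gripper_width: 0.0562
```

```bash
python3 look.py 5; python3 -c "
import cv2;a=cv2.imread('pics/w5.png');cv2.imwrite('pics/w5c.png',cv2.resize(a[0:180,200:440],None,fx=3,fy=3))"
```

```text
{'time_s': np.float64(9.4), 'tcp_pos': array([0.5826, 0.017 , 0.1812]), 'eef_rot': array([-8.999980e+01,  4.200000e-03, -1.730504e+02]), 'contact_force': array([-0.1612, -1.1083,  0.0506]), 'moment': array([-0.1131,  0.3592,  0.0013]), 'gripper_width': np.float64(0.0562)}
roof z 0.15817884452051653 front x 0.07888974891040143 Y near front [array([-39.3,  39. ]), array([-29.3,  25. ])]
buffer tip x 0.0877940238748733
red 2470 [0.08816043 0.09389051 0.09944578] z 0.12535704268311693 yel 132 [0.08650125 0.08717803 0.11204091]
rail z [0.07868316 0.08523102 0.08623576]
```

View pics/w5c.png

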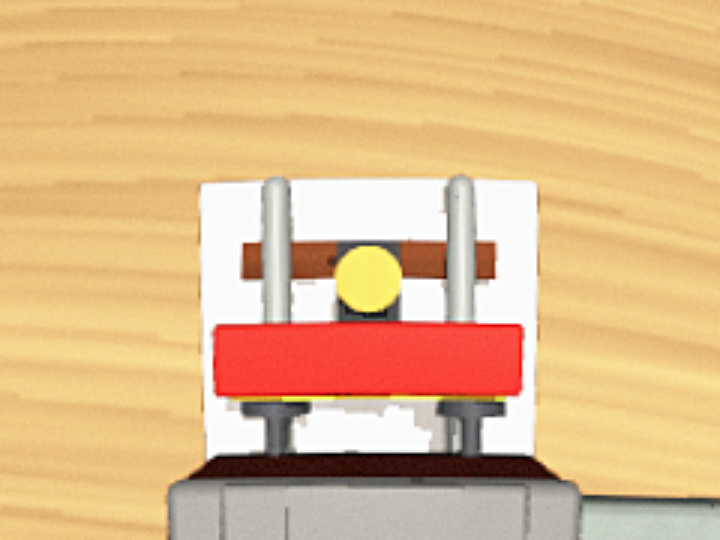

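The buffers have pushed the yellow bar mostly in, with about 1 mm still proud at (370,398) in the crop. I'll push the rest slowly, with the grip low enough to slip.

Call:
{"name": "apply_moves", "arguments": {
  "rows": [
    [[-0.0004,0,0],0],
    [[-0.0008,0,0],0],
    [[-0.0012,0,0],0],
    [[-0.0015,0,0],0],
    [[-0.0018,0,0],0],
    [[-0.0018,0,0],0],
    [[-0.0018,0,0],0],
    [[-0.0018,0,0],0]
  ]
}}

```text
time_s: 10.5
tcp_pos: [0.5841, 0.0171, 0.181]
eef_rot: [-90.0, -0.0, -173.1]
contact_force: [-4.1, -1.1, -0.6]
gripper_width: 0.0563
```

```bash
python3 look.py 6; python3 -c "
import cv2;a=cv2.imread('pics/w6.png');cv2.imwrite('pics/w6c.png',cv2.resize(a[0:180,200:440],None,fx=3,fy=3))"
```

```text
{'time_s': np.float64(10.5), 'tcp_pos': array([0.5841, 0.0171, 0.181 ]), 'eef_rot': array([-8.998890e+01, -4.840000e-02, -1.730542e+02]), 'contact_force': array([-4.1302, -1.1402, -0.6236]), 'moment': array([-0.5459,  1.511 ,  0.033 ]), 'gripper_width': np.float64(0.0563)}
roof z 0.1577986756271632 front x 0.08019673589679002 Y near front [array([-39.2,  39.1]), array([-29.3,  25. ])]
buffer tip x 0.08706313342435111
red 2448 [0.08814909 0.09385126 0.09942069] z 0.12507601131914434 yel 34 [0.10226702 0.10610597 0.1132849 ]
rail z [0.07821173 0.08472665 0.08598147]
```

View pics/w6c.png

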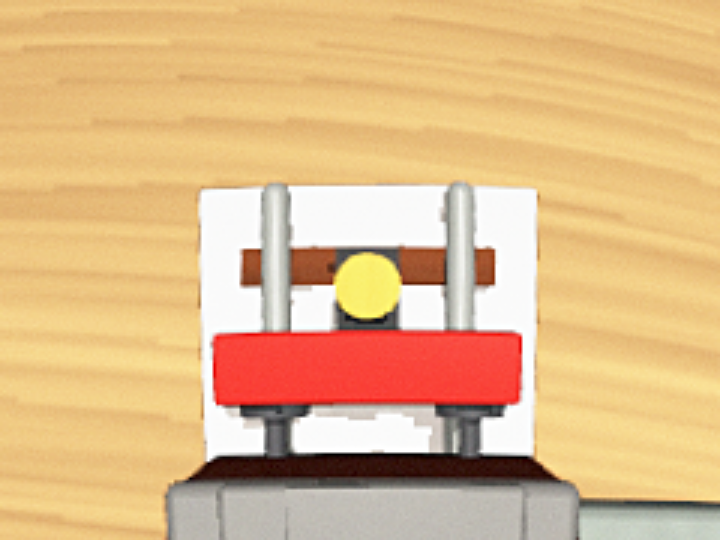

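Call:
{"name": "apply_moves", "arguments": {
  "rows": [
    [[0.0006,0.001,0],0],
    [[0.0008,0.002,0],0],
    [[0.0008,0.004,0],0],
    [[0.0008,0.006,0],0],
    [[0.0008,0.008,0],0],
    [[0.0008,0.01,0],0],
    [[0.0008,0.011,0],0],
    [[0.0008,0.012,0],0],
    [[0.0008,0.012,0],0],
    [[0.0008,0.012,0],0],
    [[0.0008,0.012,0],0],
    [[0.0008,0.012,0],0]
  ]
}}

```text
time_s: 12.1
tcp_pos: [0.5838, 0.0172, 0.1693]
eef_rot: [-90.0, 0.0, -173.0]
contact_force: [0.9, -1.2, 0.1]
gripper_width: 0.0557
```

```bash
python3 look.py 7; python3 -c "
import cv2;a=cv2.imread('pics/w7.png');cv2.imwrite('pics/w7c.png',cv2.resize(a[0:180,200:440],None,fx=3,fy=3))"
```

```text
{'time_s': np.float64(12.1), 'tcp_pos': array([0.5838, 0.0172, 0.1693]), 'eef_rot': array([-9.000390e+01,  2.670000e-02, -1.730449e+02]), 'contact_force': array([ 0.863 , -1.2284,  0.0995]), 'moment': array([-0.5639, -0.1514, -0.0358]), 'gripper_width': np.float64(0.0557)}
roof z 0.14619709388404692 front x 0.07982804838127663 Y near front [array([-39.3,  39. ]), array([-29.1,  25.2])]
buffer tip x 0.08846851915969023
red 2462 [0.08809424 0.09374484 0.09943481] z 0.11392714135383242 yel 34 [0.10213729 0.10532466 0.11368063]
rail z [0.06667255 0.07323097 0.07436198]
```

View pics/w7c.png

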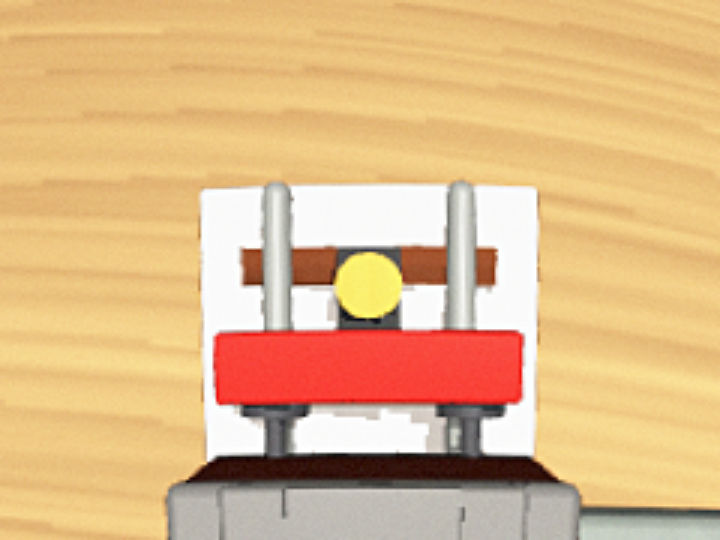

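Call:
{"name": "apply_moves", "arguments": {
  "rows": [
    [[0,0,0],0],
    [[0,0,0],0],
    [[0,0,0],0],
    [[0,0,0],0],
    [[0,0,0],0],
    [[0,0,0],0],
    [[0,0,0],0],
    [[0,0,0],0],
    [[0,0,0],0],
    [[0,0,0],0],
    [[0,0,0],0],
    [[0,0,0],0],
    [[0,0,0],0],
    [[0,0,0],0],
    [[0,0,0],0],
    [[0,0,0],0]
  ],
  "gripper": 1
}}

```text
time_s: 14.2
tcp_pos: [0.5836, 0.0171, 0.1692]
eef_rot: [-90.0, -0.0, -173.1]
contact_force: [0.0, 0.1, 0.6]
gripper_width: 0.0879
```

```bash
python3 look.py 8; python3 -c "
import cv2;a=cv2.imread('pics/w8.png');cv2.imwrite('pics/w8c.png',cv2.resize(a[0:280,200:620],None,fx=1.8,fy=1.8))"
```

```text
{'time_s': np.float64(14.2), 'tcp_pos': array([0.5836, 0.0171, 0.1692]), 'eef_rot': array([-8.999940e+01, -2.600000e-03, -1.730538e+02]), 'contact_force': array([0.043 , 0.0821, 0.5532]), 'moment': array([-0.0151,  0.0452,  0.0176]), 'gripper_width': np.float64(0.0879)}
roof z 0.13575516721126976 front x 0.07967779445712093 Y near front [array([-29.,  25.]), array([-29.2,  24.9])]
buffer tip x 0.0902914423316548
red 2162 [0.08824319 0.09377298 0.09936299] z 0.10281403031683543 yel 16 [0.10201616 0.10494486 0.11369481]
rail z [0.05620047 0.06273982 0.0638408 ]
```

View pics/w8c.png

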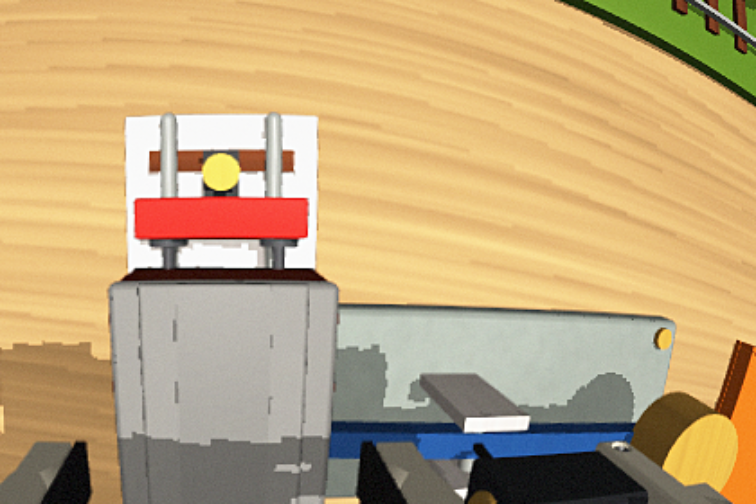

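View pics/s8.png

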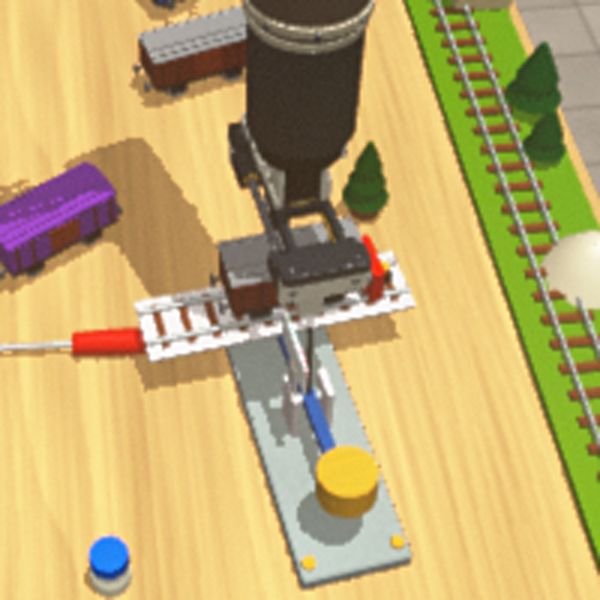

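With the van released, the pan has settled about 28 mm down and the bar is still flush, so this is the heavy van and it stays. I'll lift clear and fetch the other one.

Call:
{"name": "apply_moves", "arguments": {
  "rows": [
    [[0,-0.005,0],0],
    [[0,-0.02,0],0],
    [[0,-0.045,0],0],
    [[0,-0.075,0],0],
    [[0,-0.1,0],0],
    [[0,-0.11,0],0],
    [[0,-0.11,0],0],
    [[0,-0.11,0],0]
  ]
}}

```text
time_s: 15.3
tcp_pos: [0.5831, 0.0171, 0.2781]
eef_rot: [-90.0, -0.1, -173.1]
contact_force: [-0.3, 0.5, 0.8]
gripper_width: 0.0876
```

```bash
python3 - <<'E'
from h import *
s=get_state();print(s['time_s'],s['tcp_pos'],s['eef_rot'])
print(toolmove([.5393,.4023,.25],-164.3))
E
python3 look.py 9
```

```text
15.3 [0.58313237 0.01708264 0.27814767] [-9.00000784e+01 -9.04950649e-02 -1.73062545e+02]
(array([-0.0031,  0.0281, -0.3877]), np.float64(-8.76))
{'time_s': np.float64(15.3), 'tcp_pos': array([0.5831, 0.0171, 0.2781]), 'eef_rot': array([-9.000010e+01, -9.050000e-02, -1.730625e+02]), 'contact_force': array([-0.2915,  0.4823,  0.7666]), 'moment': array([-0.0434, -0.0225,  0.0395]), 'gripper_width': np.float64(0.0876)}Traceback (most recent call last):
  File "look.py", line 12, in <module>
    m=ok&(X>.03)&(X<.075)&(abs(Y)<.024)&(Z>s['tcp_pos'][2]-.05)&(Z<s['tcp_pos'][2]-.005);zt=np.percentile(Z[m],98)
                                                                                            ~~~~~~~~~~~~~^^^^^^^^^
    return _quantile_unchecked(
        a, q, axis, out, overwrite_input, method, keepdims, weights)
    return _ureduce(a,
                    func=_quantile_ureduce_func,
    ...<5 lines>...
                    overwrite_input=overwrite_input,
                    method=method)
    r = func(a, **kwargs)
    result = _quantile(arr,
                       quantiles=q,
    ...<2 lines>...
                       out=out,
                       weights=wgt)
    slices_having_nans = np.isnan(arr[-1, ...])
                                  ~~~^^^^^^^^^
IndexError: index -1 is out of bounds for axis 0 with size 0
```

View pics/w9.png

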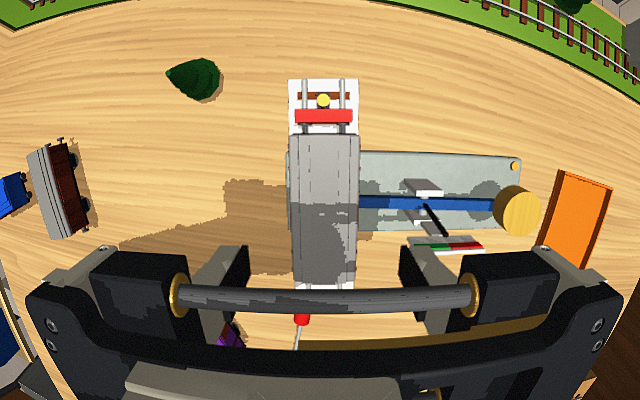

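The van stands on the rails against the stop at (323,118), and the needle points to the green side at about (432,243). I'm going for the second van.

Call:
{"name": "apply_moves", "arguments": {
  "rows": [
    [[0,0,-0.025],-1],
    [[0,0,-0.075],-2],
    [[-0.001,0.005,-0.13],-3.5],
    [[-0.002,0.01,-0.185],-5],
    [[-0.002,0.015,-0.24],-6],
    [[-0.003,0.02,-0.295],-7],
    [[-0.003,0.025,-0.345],-8],
    [[-0.003,0.028,-0.377],-8.8],
    [[-0.003,0.028,-0.388],-8.8],
    [[-0.003,0.028,-0.388],-8.8],
    [[-0.003,0.028,-0.388],-8.8]
  ]
}}

```text
time_s: 16.77
tcp_pos: [0.54, 0.4015, 0.2514]
eef_rot: [-90.0, -0.0, -164.3]
contact_force: [0.4, -0.7, 0.2]
gripper_width: 0.0876
```

```bash
python3 - <<'E'
from h import *
s=get_state();c=capture('wrist');cv2.imwrite('pics/w10.png',c['pixels'])
P,ok=wcloud(c,s['tcp_pos'],s['eef_rot'])
m=ok&(P[...,2]>.062)&(P[...,2]<.09)&(P[...,0]>.45)&(P[...,0]<.63)&(P[...,1]>.34)&(P[...,1]<.47)
Q=P[m];print(cv2.minAreaRect((Q[:,:2]*1000).astype(np.float32)),Q[:,2].max())
print(s['time_s'],s['tcp_pos'],s['eef_rot'],toolmove([.5393,.4023,.0975],-164.3,s))
E
```

```text
((539.1029663085938, 402.5069274902344), (130.49749755859375, 58.53119659423828), 15.864630699157715) 0.07601580121134455
16.775 [0.53996115 0.40152948 0.25137111] [-8.99954559e+01 -2.20001530e-03 -1.64311115e+02] (array([ 0.0004,  0.1539, -0.0009]), np.float64(-0.01))
```

View pics/w10.png

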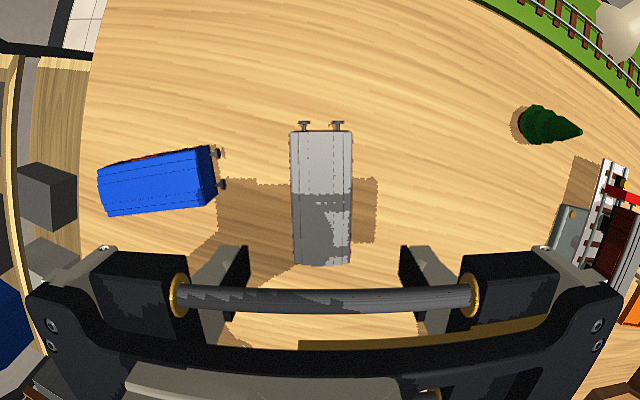

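Call:
{"name": "apply_moves", "arguments": {
  "rows": [
    [[0,0.03,-0.0008],0],
    [[0,0.08,-0.0008],0],
    [[0,0.12,-0.0008],0],
    [[0,0.145,-0.0008],0],
    [[0,0.153,-0.0008],0],
    [[0,0.154,-0.0008],0],
    [[0,0.154,-0.0008],0]
  ]
}}

```text
time_s: 17.7
tcp_pos: [0.5401, 0.4038, 0.0987]
eef_rot: [-90.1, 0.1, -164.3]
contact_force: [1.2, -0.3, 0.0]
gripper_width: 0.0877
```

Call:
{"name": "apply_moves", "arguments": {
  "rows": [
    [[0,0,0],0],
    [[0,0,0],0],
    [[0,0,0],0],
    [[0,0,0],0],
    [[0,0,0],0],
    [[0,0,0],0]
  ],
  "gripper": 0,
  "grip_force": 12
}}

```text
time_s: 18.45
tcp_pos: [0.5395, 0.4036, 0.0973]
eef_rot: [-90.0, 0.0, -164.2]
contact_force: [-1.0, 0.7, 1.8]
gripper_width: 0.0558
```

Call:
{"name": "apply_moves", "arguments": {
  "rows": [
    [[0,-0.01,0],0],
    [[0,-0.04,0],0],
    [[0,-0.09,0],0],
    [[0,-0.145,0],0],
    [[0,-0.195,0],0],
    [[0,-0.22,0],0],
    [[0,-0.23,0],0],
    [[0,-0.23,0],0],
    [[0,-0.23,0],0]
  ]
}}

```text
time_s: 19.58
tcp_pos: [0.539, 0.4031, 0.3253]
eef_rot: [-89.9, -0.1, -164.3]
contact_force: [-0.8, -0.3, -1.4]
gripper_width: 0.0561
```

```bash
python3 - <<'E'
from h import *
t=dict(np.load('pics/top0.npz'))
hsv=cv2.cvtColor(t['pixels'],cv2.COLOR_BGR2HSV)
m=((abs(hsv[...,0].astype(int)-14)<6)&(hsv[...,1]>220)).astype(np.uint8); m[:,:440]=0;m[250:]=0
P,ok=cloud(t);Q=P[(m>0)&ok];print('tray',cv2.minAreaRect((Q[:,:2]*1000).astype(np.float32)),np.percentile(Q[:,2],[5,50,95,99]))
s=get_state();print(s['time_s'],s['tcp_pos'],s['eef_rot'],s['contact_force'],s['gripper_width'])
print(toolmove([.5355,-.394,.328],178,s))
cv2.imwrite('pics/w11.png',capture('wrist')['pixels'])
E
```

```text
tray ((508.0384826660156, -778.15185546875), (916.0637817382812, 219.96441650390625), 86.00074005126953) [-0.00121798  0.00375763  0.01629463  0.01965529]
19.575 [0.538979   0.40305635 0.32528135] [-8.99229841e+01 -1.47833014e-01 -1.64258645e+02] [-0.80117527 -0.26463641 -1.39698866] 0.056088909921157795
(array([ 0.2196, -0.0011,  0.7662]), np.float64(17.74))
```

View pics/w11.png

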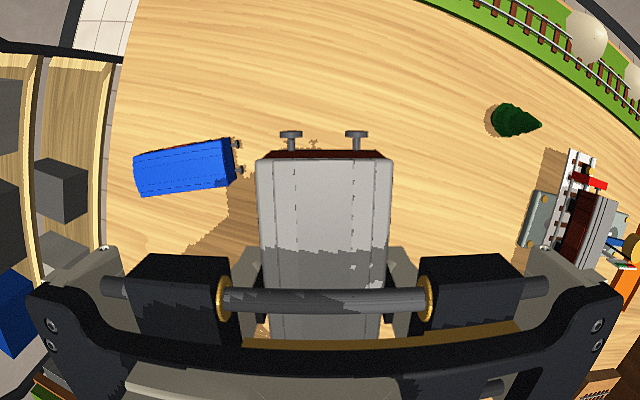

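Call:
{"name": "apply_moves", "arguments": {
  "rows": [
    [[0.006,0,0.02],0],
    [[0.017,0,0.06],1],
    [[0.031,0,0.11],2],
    [[0.046,0,0.16],3.5],
    [[0.06,0,0.21],5],
    [[0.075,0,0.26],6],
    [[0.089,0,0.31],7],
    [[0.103,0,0.36],8],
    [[0.118,0,0.41],9.5],
    [[0.132,0,0.46],11],
    [[0.146,0,0.51],12],
    [[0.161,0,0.56],13],
    [[0.175,0,0.61],14],
    [[0.19,0,0.66],15.5],
    [[0.203,0,0.705],17],
    [[0.213,0,0.742],18],
    [[0.2185,0,0.762],18],
    [[0.22,0,0.767],18],
    [[0.22,0,0.767],18],
    [[0.22,0,0.767],18]
  ]
}}

```text
time_s: 22.12
tcp_pos: [0.536, -0.3935, 0.3274]
eef_rot: [-90.0, 0.0, 177.8]
contact_force: [1.2, 0.6, -1.8]
gripper_width: 0.0562
```

```bash
python3 - <<'E'
from h import *
s=get_state();print(s['time_s'],s['tcp_pos'],s['eef_rot'],s['contact_force'],s['gripper_width'])
c=capture('wrist');cv2.imwrite('pics/w12.png',c['pixels'])
P,ok=wcloud(c,s['tcp_pos'],s['eef_rot'])
hsv=cv2.cvtColor(c['pixels'],cv2.COLOR_BGR2HSV)
m=(abs(hsv[...,0].astype(int)-13)<6)&(hsv[...,1]>200)&ok&(P[...,2]<.03)&(abs(P[...,0]-.535)<.2)&(abs(P[...,1]+.395)<.15)
Q=P[m];print(Q.min(0),Q.max(0),np.percentile(Q[:,2],[5,50,95]))
t=capture('top');cv2.imwrite('pics/t12.png',t['pixels'])
E
```

```text
22.125 [ 0.53601738 -0.39349221  0.3274261 ] [-9.00046432e+01  1.89497593e-02  1.77813787e+02] [ 1.16607427  0.59988953 -1.75977206] 0.05616995768564742
[ 0.56470134 -0.47321902 -0.00205618] [ 0.64791879 -0.32943042  0.01882176] [0.00173134 0.01421823 0.01742327]
```

View pics/w12.png

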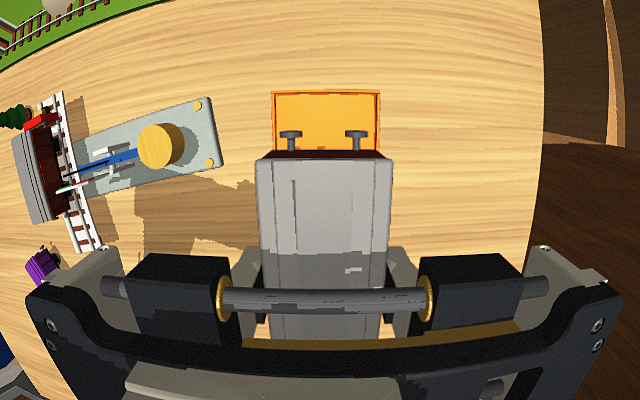

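View pics/t12.png

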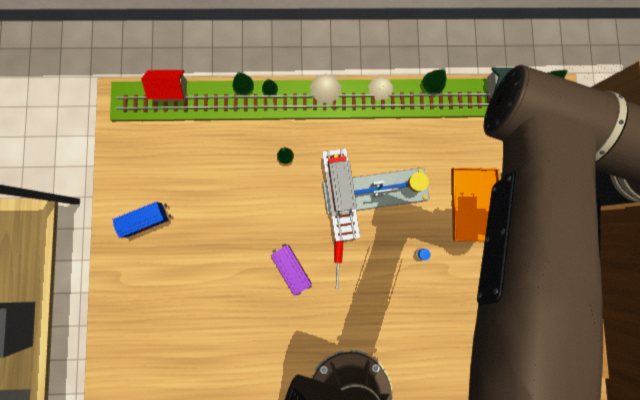

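Call:
{"name": "apply_moves", "arguments": {
  "rows": [
    [[0,0.03,0],0],
    [[0,0.08,0],0],
    [[0,0.13,0],0],
    [[0,0.17,0],0],
    [[0,0.195,0],0],
    [[0,0.208,0],0],
    [[0,0.215,0],0],
    [[0,0.219,0],0],
    [[0,0.221,0],0],
    [[0,0.223,0],0],
    [[0,0.2245,0],0],
    [[0,0.2255,0],0],
    [[0,0.2255,0],0],
    [[0,0.2255,0],0]
  ]
}}

```text
time_s: 23.98
tcp_pos: [0.5359, -0.3945, 0.1017]
eef_rot: [-90.0, 0.0, 177.8]
contact_force: [0.4, -0.3, -0.9]
gripper_width: 0.0558
```

```bash
python3 - <<'E'
from h import *
s=get_state();print(s['time_s'],s['tcp_pos'],s['eef_rot'],s['contact_force'],s['gripper_width'])
c=capture('wrist');cv2.imwrite('pics/w13.png',c['pixels'])
E
```

```text
23.975 [ 0.535922   -0.39449536  0.10171385] [-8.99969425e+01  2.85419059e-03  1.77752093e+02] [ 0.36433125 -0.29232426 -0.92670943] 0.05582214347416113
```

View pics/w13.png

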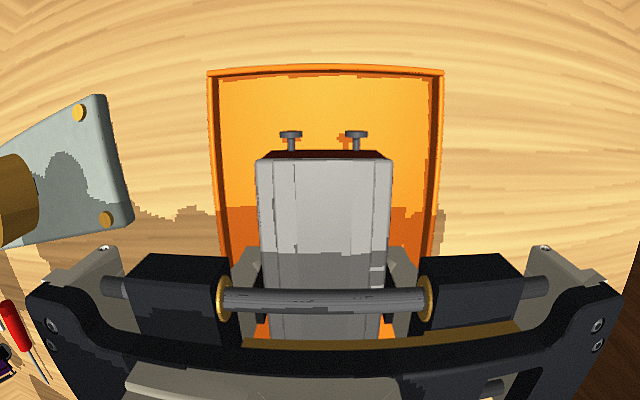

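Call:
{"name": "apply_moves", "arguments": {
  "rows": [
    [[0,0.0005,0],0],
    [[0,0.001,0],0],
    [[0,0.0013,0],0],
    [[0,0.0013,0],0],
    [[0,0.0013,0],0]
  ]
}}

```text
time_s: 24.65
tcp_pos: [0.536, -0.3945, 0.1012]
eef_rot: [-90.0, 0.0, 177.8]
contact_force: [-1.5, 1.9, 6.2]
gripper_width: 0.0558
```

Contact at 6 N, so it is standing on the floor of the tray. I'll release and lift.

Call:
{"name": "apply_moves", "arguments": {
  "rows": [
    [[0,-0.0005,0],0],
    [[0,-0.0005,0],0],
    [[0,-0.0005,0],0],
    [[0,-0.0005,0],0],
    [[0,-0.0005,0],0],
    [[0,-0.0005,0],0],
    [[0,-0.0005,0],0],
    [[0,-0.0005,0],0]
  ],
  "gripper": 1
}}

```text
time_s: 25.65
tcp_pos: [0.5359, -0.3945, 0.1009]
eef_rot: [-90.0, 0.0, 177.7]
contact_force: [-0.2, 0.3, -1.0]
gripper_width: 0.0876
```

Call:
{"name": "apply_moves", "arguments": {
  "rows": [
    [[0,-0.01,0],0],
    [[0,-0.04,0],0],
    [[0,-0.09,0],0],
    [[0,-0.14,0],0],
    [[0,-0.19,0],0],
    [[0,-0.22,0],0],
    [[0,-0.225,0],0],
    [[0,-0.225,0],0]
  ]
}}

```text
time_s: 26.65
tcp_pos: [0.5357, -0.3943, 0.3262]
eef_rot: [-90.0, 0.0, 177.7]
contact_force: [-0.5, 0.0, -0.7]
gripper_width: 0.0872
```

```bash
python3 - <<'E'
from h import *
s=get_state();print(s['time_s'],s['tcp_pos'],s['eef_rot'],s['contact_force'],s['gripper_width'])
c=capture('wrist');cv2.imwrite('pics/w14.png',c['pixels'])
P,ok=wcloud(c,s['tcp_pos'],s['eef_rot'])
m=ok&(P[...,2]>.065)&(P[...,2]<.1)&(abs(P[...,0]-.535)<.1)&(abs(P[...,1]+.395)<.06)
Q=P[m];print('tray van',cv2.minAreaRect((Q[:,:2]*1000).astype(np.float32)),Q[:,2].max())
for n in('side','top'):
    t=capture(n);P,ok=cloud(t)
    cv2.imwrite(f'pics/{n}14.png',t['pixels'] if n=='top' else cv2.resize(t['pixels'][180:330,230:430],None,fx=4,fy=4,interpolation=cv2.INTER_CUBIC))
    for nm,q in dict(jar=(.392,-.221),tree=(.689,.172)).items():
        m=ok&(P[...,2]>.02)&(np.hypot(P[...,0]-q[0],P[...,1]-q[1])<.06);print(n,nm,P[m].mean(0))
    hsv=cv2.cvtColor(t['pixels'],cv2.COLOR_BGR2HSV)
    red=((hsv[...,0]<8)|(hsv[...,0]>172))&(hsv[...,1]>150)&(P[...,0]>.6)&(P[...,0]<.71)&(abs(P[...,1]-.03)<.05)&(P[...,2]>.06)
    print('stop',P[red].mean(0),P[red].max(0))
    m=ok&(P[...,2]>.115)&(P[...,2]<.15)&(abs(P[...,0]-.58)<.1)&(abs(P[...,1]-.02)<.06)
    Q=P[m];print('pan van',cv2.minAreaRect((Q[:,:2]*1000).astype(np.float32)),np.percentile(Q[:,2],98))
E
```

```text
26.65 [ 0.5356881  -0.39433551  0.32617376] [-9.00061113e+01  3.53641590e-02  1.77743369e+02] [-0.47160813  0.01940365 -0.73596277] 0.08721083930464232
tray van ((535.8720092773438, -395.82061767578125), (57.866615295410156, 130.9661407470703), 88.18812561035156) 0.08054969212596627
side jar [ 0.40043043 -0.19295914  0.68344841]
side tree [nan nan nan]<stdin>:11: RuntimeWarning: Mean of empty slice.
  ret = um.true_divide(
<stdin>:14: RuntimeWarning: Mean of empty slice.
Traceback (most recent call last):
ValueError: zero-size array to reduction operation maximum which has no identity
```

View pics/w14.png

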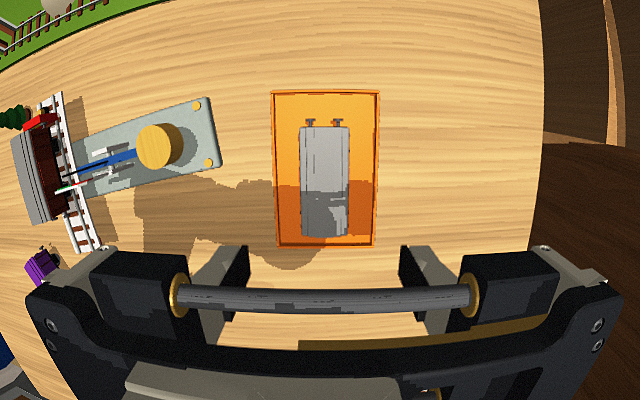

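View pics/side14.png

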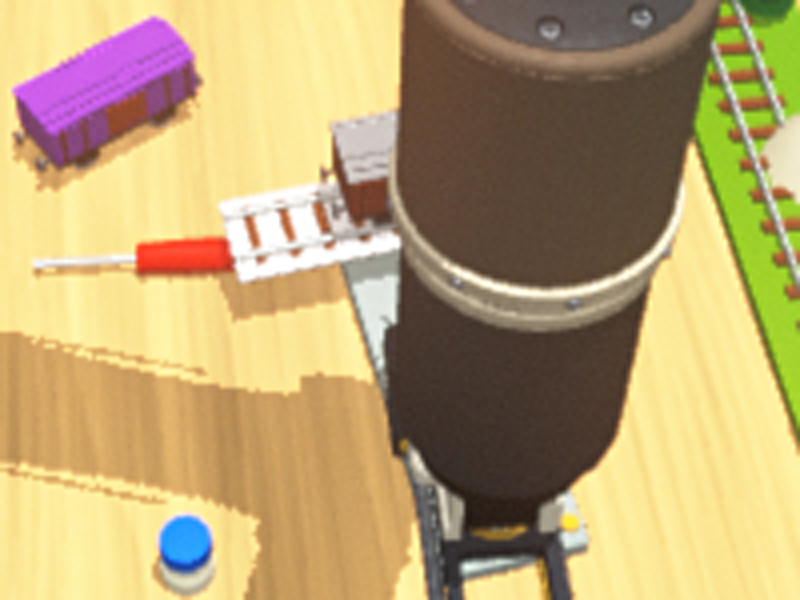

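The van stands in the tray, centred at about (325,180) in the wrist view, measured at (0.536, -0.396). I have time for one last look at the pan.

Call:
{"name": "apply_moves", "arguments": {
  "rows": [
    [[-0.003,0,-0.025],-1],
    [[-0.009,0,-0.075],-2],
    [[-0.014,0,-0.13],-3.5],
    [[-0.02,0,-0.185],-5],
    [[-0.026,0,-0.24],-6],
    [[-0.032,0,-0.295],-7],
    [[-0.038,0,-0.35],-8],
    [[-0.043,0,-0.39],-9],
    [[-0.044,0,-0.41],-9],
    [[-0.044,0,-0.41],-9],
    [[-0.044,0,-0.41],-9]
  ]
}}

```text
time_s: 28.12
tcp_pos: [0.5957, 0.0127, 0.3254]
eef_rot: [-90.0, -0.1, -173.3]
contact_force: [0.4, 0.0, 0.4]
gripper_width: 0.0878
```

```bash
python3 - <<'E'
from h import *
s=get_state();print(s['time_s'],s['tcp_pos'],s['eef_rot'],s['contact_force'],s['gripper_width'])
c=capture('wrist');cv2.imwrite('pics/w15.png',c['pixels']);cv2.imwrite('pics/w15c.png',cv2.resize(c['pixels'][50:290,240:560],None,fx=2.4,fy=2.4))
P,ok=wcloud(c,s['tcp_pos'],s['eef_rot'])
a=np.deg2rad(6.95);ux=np.array([np.cos(a),np.sin(a)]);uy=np.array([-ux[1],ux[0]]);o=np.array([.568,.016])
X=(P[...,:2]-o)@ux;Y=(P[...,:2]-o)@uy;Z=P[...,2]
m=ok&(Z>.12)&(Z<.15)&(abs(X)<.1)&(abs(Y)<.04);r=cv2.minAreaRect((np.stack([X[m],Y[m]],1)*1000).astype(np.float32));print('van in pan frame',r,np.percentile(Z[m],98))
hsv=cv2.cvtColor(c['pixels'],cv2.COLOR_BGR2HSV)
r=((hsv[...,0]<8)|(hsv[...,0]>172))&(hsv[...,1]>150)&(hsv[...,2]>90)&ok&(X>.07)&(X<.12)&(abs(Y)<.04)&(Z>.05)
print('stop x',np.percentile(X[r],[2,98]),'ztop',Z[r].max())
b=ok&(abs(abs(Y+.0015)-.0185)<.006)&(X>.103)&(X<.128)&(Z>.04);print('rail z',np.percentile(Z[b],[90,98]))
t=capture('top');P,ok=cloud(t)
for nm,q in dict(jar=(.392,-.221),tree=(.689,.172)).items():
    m=ok&(P[...,2]>.012)&(P[...,2]<.11)&(np.hypot(P[...,0]-q[0],P[...,1]-q[1])<.06);print(nm,P[m].mean(0).round(4) if m.any() else None)
cv2.imwrite('pics/t15.png',t['pixels'])
E
```

```text
28.125 [0.59573592 0.01271072 0.32543387] [-8.99842462e+01 -5.15664127e-02 -1.73288658e+02] [0.39106475 0.03260351 0.43878073] 0.08778861868513692
van in pan frame ((14.567581176757812, -2.290180206298828), (58.599422454833984, 130.3069305419922), 89.64619445800781) 0.13583576375447579
stop x [0.08461897 0.09931503] ztop 0.10332742552036953
rail z [0.0630308  0.06375219]
jar [ 0.3912 -0.2171  0.0412]
tree None
```

View pics/w15c.png

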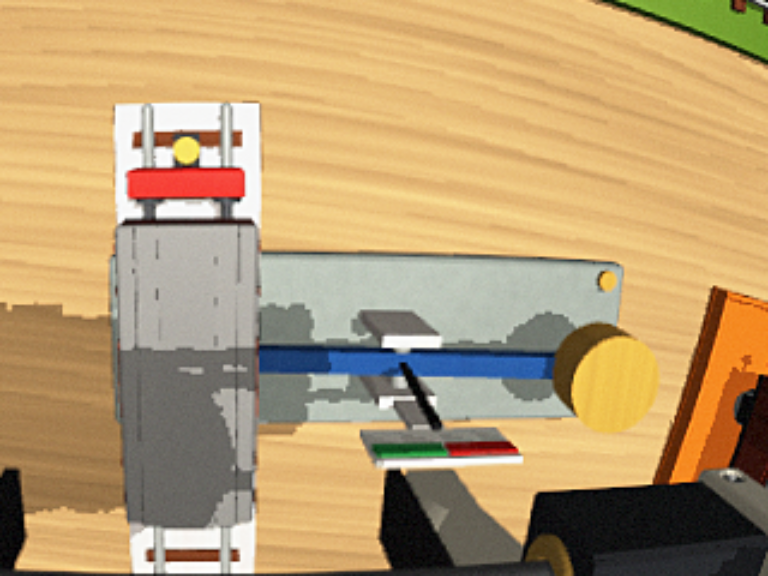

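View pics/t15.png

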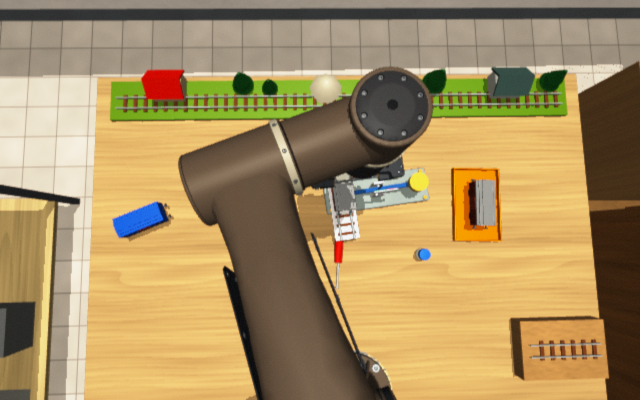

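```bash
python3 -c "
from h import *
print(close_job())"
```

```text
the job is handed in; nothing more can be done
None
```

I weighed the nearer van first and it turned out to be the heavy one, so it stayed on the pan. The other van, light by elimination and never weighed, went into the orange tray. The job was handed in at about 28 s on the robot's clock.

**Pan:** After letting go, the pan settled about 28 mm down, where the heavy van should be at about 29 mm. Two looks about 14 s apart gave the same pan and roof heights. The van is at x ≈ +15 mm along the pan, its origin about 3.5 mm below the rail tops, with under 0.5° of yaw. The yellow bar looked flush, with no strip showing in front of the stop.

**Tray:** The van measured (0.536, -0.396), within about 1 mm of the tray centre. It was standing level and let go.

**Forces:** The push on the stop read about 4 N and the set-down in the tray about 6 N. The gripper was open and clear of everything at the end.

**Checks that failed or disagreed:**
- **Sideways position:** the wrist camera put the van 2.3 mm off the pan's centre. It reads the rails about 1.5 mm to the same side, so I take the true offset to be under 1 mm.
- **Needle:** in the last picture, perspective puts the needle tip near the edge of the green, so I relied on the pan drop instead.
- **Wrist force:** it read about the same while carrying either van, so it was too noisy to tell them apart.
- **Bystanders:** the jar is within 4 mm of where it was. The tree and part of the screwdriver were hidden by the arm in the last top view. No move went near the tree, and the parts of the screwdriver I could see looked unmoved.

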